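# Sort washed mill parts: roll the grinding balls off the tray, then lay the jar lids away

### The job

The washed mill parts have dried: stand the deep tub on the bench under the spout of the tray, then tilt the tray so that the three balls roll off into the tub while both flat lids stay on the tray. Set the tray back level on its stand with the lids still on it, then lay the two lids flat, side by side, in the shallow box. Leave the tip box, the brown bottle and the marker pen alone.

Things in the scene. Friction and masses are not known exactly. Their poses are not given: they have to be found in the camera images.
- stand_front (a point): Fixed bench stand of bent steel sheet: flat top 140 x 150 mm (x, y), 65 mm high, legs along its two long sides. This point is the middle of the upper edge of its front (height 65 mm). Its -y axis points out of the front, level, the way the tray's spout looks; the top reaches from here 150 mm along +y.
- tray_floor (a point): Loose white enamelled tray, 350 g (varies), level on the stand. Point: middle of the upper side of its flat floor (3 mm thick; 68 mm above the bench). x across the tray, -y out of the spout, z up. Inner width 148 mm. Rims reach 13 mm above the floor at both sides and at the rear (inner face at y = +94 mm).
- tray_spout (a point): Middle of the lip of the tray's spout, on the upper side of the floor: y = -110 mm of tray_floor, axes as the tray's. From y = -51 mm there the side rims draw in to the open spout, about 104 mm wide, no rim. The lip juts about 35 mm beyond the front of the stand.
- tray_bar (a point): Middle of the tray's handle bar: level steel bar, 12 mm in diameter, along the tray's x, free for 90 mm between two upright posts; it stands over the rear rim, at y = +98 mm, z = +59 mm of tray_floor, axes as the tray's. Raised by it, the tray pivots on the front edge of the stand.
- ball0_center (a point): Centre of a stainless steel grinding ball, 25 mm in diameter, 64 g, lying loose on the tray. On the tray it starts to roll at about 10 degrees of tilt (8 to 12, hidden friction). Its axes mean nothing.
- ball1_center (a point): Centre of a stainless steel grinding ball, 25 mm in diameter, 64 g, lying loose on the tray. On the tray it starts to roll at about 10 degrees of tilt (8 to 12, hidden friction). Its axes mean nothing.
- ball2_center (a point): Centre of a stainless steel grinding ball, 25 mm in diameter, 64 g, lying loose on the tray. On the tray it starts to roll at about 10 degrees of tilt (8 to 12, hidden friction). Its axes mean nothing.
- lid0_center (a point): Centre (half-way up) of a flat stainless steel jar lid: a round disc 46 mm in diameter and 12 mm thick, 90 g, lying on the tray; z is its axis. Friction coefficient about 0.6: on the tray it slides only beyond about 26 degrees of tilt.
- lid1_center (a point): Centre (half-way up) of a flat stainless steel jar lid: a round disc 46 mm in diameter and 12 mm thick, 90 g, lying on the tray; z is its axis. Friction coefficient about 0.6: on the tray it slides only beyond about 26 degrees of tilt.
- tub_mid (a point): Centre (half-way up) of the deep tub: loose open-topped white plastic tub, outside 180 x 110 x 42 mm (x, y, height), 250 g, walls 4 mm, floor about 4 mm, with a thick rolled rim all round, 9 mm wide and 10 mm high, at its top. It stands on the bench off to the side; x runs along its long side, z up.
- tub_rim (a point): Middle of the rim along the tub's -y long side, half-way up the rim: x = 0, y = -50.5 mm, z = +16 mm of tub_mid (37 mm above the tub's underside); axes as the tub's. A good place to pinch the rim across (9 mm wide, along y).
- lid_box: The shallow box: loose open-topped white plastic box, outside 150 x 118 x 25 mm (x, y, height), walls and floor about 4 mm, 450 g. Origin: centre of its underside; x along its long side. It and the tub may stand in either order beside the stand.
- tip_box: Bystander: pipette-tip box, blue with a clear lid, 88 x 124 x 78 mm (x, y, height); origin: centre of its underside.
- reagent: Bystander: brown glass jar with a white cap, 68 mm in diameter, 135 mm high; origin: centre of its underside.
- marker: Bystander: black marker pen lying on the bench, 128 mm long (its x), 12 mm thick; origin: underside, near the middle.
Things that resemble listed ones, but are neither listed nor needed, are in the scene too. Leave any blue or yellow look-alike of the part that bears lid0_center alone.

How it is judged (in metres and radians):
On the way, in this order (a step that is already met when the one before it is completed fails the run):
1. the tub stands on the bench with the tray's spout above it, the balls and lids still on the tray (height (world z) of tub_mid below 0.025 m and angle between tub_mid's own z axis and vertical below 0.05 rad and x of tray_spout in the frame of tub_mid between -0.06 and 0.06 m and y of tray_spout in the frame of tub_mid between -0.05 and 0.05 m and z of tray_spout in the frame of tub_mid between 0 and 0.1 m and x of lid0_center in the frame of tray_floor between -0.08 and 0.08 m and y of lid0_center in the frame of tray_floor between -0.105 and 0.1 m and z of lid0_center in the frame of tray_floor between -0.005 and 0.02 m and x of lid1_center in the frame of tray_floor between -0.08 and 0.08 m and y of lid1_center in the frame of tray_floor between -0.105 and 0.1 m and z of lid1_center in the frame of tray_floor between -0.005 and 0.02 m and x of ball0_center in the frame of tray_floor between -0.08 and 0.08 m and y of ball0_center in the frame of tray_floor between -0.115 and 0.1 m and z of ball0_center in the frame of tray_floor between 0 and 0.03 m and x of ball1_center in the frame of tray_floor between -0.08 and 0.08 m and y of ball1_center in the frame of tray_floor between -0.115 and 0.1 m and z of ball1_center in the frame of tray_floor between 0 and 0.03 m and x of ball2_center in the frame of tray_floor between -0.08 and 0.08 m and y of ball2_center in the frame of tray_floor between -0.115 and 0.1 m and z of ball2_center in the frame of tray_floor between 0 and 0.03 m), for 0.2 s.
2. all three balls lie in the tub while the tray is tilted, both lids still on the tray (x of ball0_center in the frame of tub_mid between -0.09 and 0.09 m and y of ball0_center in the frame of tub_mid between -0.055 and 0.055 m and z of ball0_center in the frame of tub_mid between -0.02 and 0.012 m and x of ball1_center in the frame of tub_mid between -0.09 and 0.09 m and y of ball1_center in the frame of tub_mid between -0.055 and 0.055 m and z of ball1_center in the frame of tub_mid between -0.02 and 0.012 m and x of ball2_center in the frame of tub_mid between -0.09 and 0.09 m and y of ball2_center in the frame of tub_mid between -0.055 and 0.055 m and z of ball2_center in the frame of tub_mid between -0.02 and 0.012 m and x of lid0_center in the frame of tray_floor between -0.08 and 0.08 m and y of lid0_center in the frame of tray_floor between -0.105 and 0.1 m and z of lid0_center in the frame of tray_floor between -0.005 and 0.02 m and x of lid1_center in the frame of tray_floor between -0.08 and 0.08 m and y of lid1_center in the frame of tray_floor between -0.105 and 0.1 m and z of lid1_center in the frame of tray_floor between -0.005 and 0.02 m and angle between tray_floor's own z axis and vertical above 0.07 rad), for 0.2 s.
3. the tray is back level on the stand with both lids on it (x of tray_floor in the frame of stand_front between -0.03 and 0.03 m and y of tray_floor in the frame of stand_front between 0.045 and 0.105 m and z of tray_floor in the frame of stand_front between -0.003 and 0.008 m and angle between tray_floor's own z axis and vertical below 0.04 rad and angle between the x axis of tray_floor and the x axis of stand_front, either way round below 0.2 rad and x of lid0_center in the frame of tray_floor between -0.08 and 0.08 m and y of lid0_center in the frame of tray_floor between -0.105 and 0.1 m and z of lid0_center in the frame of tray_floor between -0.005 and 0.02 m and x of lid1_center in the frame of tray_floor between -0.08 and 0.08 m and y of lid1_center in the frame of tray_floor between -0.105 and 0.1 m and z of lid1_center in the frame of tray_floor between -0.005 and 0.02 m and x of ball0_center in the frame of tub_mid between -0.09 and 0.09 m and y of ball0_center in the frame of tub_mid between -0.055 and 0.055 m and z of ball0_center in the frame of tub_mid between -0.02 and 0.012 m and x of ball1_center in the frame of tub_mid between -0.09 and 0.09 m and y of ball1_center in the frame of tub_mid between -0.055 and 0.055 m and z of ball1_center in the frame of tub_mid between -0.02 and 0.012 m and x of ball2_center in the frame of tub_mid between -0.09 and 0.09 m and y of ball2_center in the frame of tub_mid between -0.055 and 0.055 m and z of ball2_center in the frame of tub_mid between -0.02 and 0.012 m), for 0.2 s.
At the end, for the whole second after the job is handed in: Balls: all three in the tub, which stands flat on the bench. Lids: both flat (9 degrees) on the floor of the shallow box, not on each other; the box flat on the bench and still. Tray: level on its stand, spout to the front, within 30 mm and 0.2 rad of its place (x of ball0_center in the frame of tub_mid between -0.09 and 0.09 m and y of ball0_center in the frame of tub_mid between -0.055 and 0.055 m and z of ball0_center in the frame of tub_mid between -0.02 and 0.012 m and x of ball1_center in the frame of tub_mid between -0.09 and 0.09 m and y of ball1_center in the frame of tub_mid between -0.055 and 0.055 m and z of ball1_center in the frame of tub_mid between -0.02 and 0.012 m and x of ball2_center in the frame of tub_mid between -0.09 and 0.09 m and y of ball2_center in the frame of tub_mid between -0.055 and 0.055 m and z of ball2_center in the frame of tub_mid between -0.02 and 0.012 m and height (world z) of tub_mid below 0.025 m and angle between each of tub_mid, lid_box's own z axis and vertical below 0.05 rad and x of tray_floor in the frame of stand_front between -0.03 and 0.03 m and y of tray_floor in the frame of stand_front between 0.045 and 0.105 m and z of tray_floor in the frame of stand_front between -0.003 and 0.008 m and angle between tray_floor's own z axis and vertical below 0.04 rad and angle between the x axis of tray_floor and the x axis of stand_front, either way round below 0.2 rad and x of lid0_center in the frame of lid_box between -0.075 and 0.075 m and y of lid0_center in the frame of lid_box between -0.059 and 0.059 m and z of lid0_center in the frame of lid_box between 0 and 0.018 m and angle between each of lid0_center, lid1_center's own z axis and vertical below 0.15 rad and x of lid1_center in the frame of lid_box between -0.075 and 0.075 m and y of lid1_center in the frame of lid_box between -0.059 and 0.059 m and z of lid1_center in the frame of lid_box between 0 and 0.018 m and height (world z) of lid_box below 0.006 m and linear speed of lid_box below 0.02 m/s); the robot touches nothing.
It fails at once if the tip box is pushed more than 20 mm or tipped (distance of tip_box from where it was at the start of the episode above 0.02 m or angle between tip_box's own z axis and vertical above 0.3 rad).
It fails at once if the brown bottle is pushed more than 20 mm or tipped (distance of reagent from where it was at the start of the episode above 0.02 m or angle between reagent's own z axis and vertical above 0.3 rad).
It fails at once if the marker pen is pushed more than 20 mm (distance of marker from where it was at the start of the episode above 0.02 m).
It also fails if it takes over 72 s, if anything falls off the work surface, if the arm or the gripper's body presses on something with over 40 N, if the wrist force passes 120 N, or if a joint passes its speed limit or range.

### The arm

A 6-joint arm with a two-finger parallel gripper is mounted at the origin on the work surface. World frame = base frame: x ahead of the robot, y to its left, z up, the work surface at z = 0. Lengths are in m, angles in degrees, forces in N, time in s.
With the tool pointing down it reaches from about 0.35 to 0.725 m from the base axis. Payload 6 kg.
Tool frame: the origin (TCP) lies at the very end of the fingers, on their centre line; the grasp point (between the pads) lies 19 mm behind it (pinch_z is the distance from the TCP to the grasp point, in m); z points along the fingers, x is the direction in which the jaws open and shut, and the axes are right-handed (so a half turn about z gives the same grasp; the last joint's range is limited). The gripper opens to 85 mm and grips with 20 to 120 N. Pads are 22 mm wide; open, the fingers measure 114 mm over their backs; the gripper's body (76 mm by 85 mm) begins 54 mm behind the grasp point. The pads swing forward as they close: fully open they stand 13 mm farther back than shut.
Start: joints at [84.265, 2.303, 4.859, 0, -92.561, -19.12], TCP at [0.252, 0.544, 0.231] pointing down, gripper open.
Joint ranges: [-146.85, 146.85], [-73.84, 115.35], [-62.03, 85.46], [-188.31, 113.3], [-161.28, -10.13], [-171.36, 171.36]. Speed limits (degrees/s): [147.25, 147.25, 172.46, 180, 180, 180].

### API

Orientations are given as [roll, pitch, yaw] about the fixed x, y, z axes, in that order (R = Rz(yaw) Ry(pitch) Rx(roll)).
In Python, from cell import get_obs, read_camera, finish_job, pinch_z gives the robot as it stands.
- The arm moves only by the shell command python3 -m jog 'ROWS' [OPENING]. ROWS is JSON, a list of rows, each a list of 2 entries, a list of its own where there are three numbers: the shift along the tool's x, y, z in m, then the turn about the tool's z in rad. In form: [[[tx, ty, tz], roll], ...]. A call has exactly 5 rows; each row shifts and turns the commanded pose from where the row before left it, along the tool's axes as they then stand; what a row does not reach is not made up. A row lasts 1/8 s, in which the tool goes at most 62.5 mm and 10.7 degrees, less where a joint would pass 70% of its speed; a pose out of reach is approached as far as the arm can. A call is refused whole if a number of a shift passes 0.0625 or a number of a turn 0.188, either way. A call with a gripper value outside its range is refused whole. OPENING is the opening, from -1 (shut) to 1 (fully open), set as the call begins (- or left out, the last holds). The fingers move at their own pace and stop on an object; the grip force is fixed at half the most. Time passes only in rows, so rows that do not move let the fingers close, or fill a call up. It gives the time, the measured TCP pose, the force and the opening at its end, in the units of the state.
- get_obs(): the state, without advancing time (a new reading comes with each control period).
- read_camera(name): name is "scene" or "top" or "wrist"; returns a dict with "img" (420x560x3 uint8, red, green, blue), "vfov" (degrees; the focal length in pixels is half the picture's height over the tangent of half this angle, whatever the lens; pixels are square), "cx", "cy" (the principal point, pixels), "R" (3x3) and "t" (3): a world point X has camera coordinates R X + t. Camera axes: x right, y down, z forward; pixel columns grow to the right and rows downward; lengths in m; the calibration is good to about 2 mm. The wrist camera is an equidistant fisheye: a pixel r from the principal point sees the ray r / f radians off the axis. A picture is of the moment at which its call begins. There is no depth.
- finish_job(): hands the job in, once; it reports no verdict.
The state is a dict: "t": time; "joint_positions": joint angles; "dq": joint speeds; "joint_efforts": joint torques, N m; "tcp_pos": TCP position; "eef_rot": TCP orientation; "force": force on the tool from outside, world axes, zero at the start; "wrist_torque": the same for the moment, N m; "gripper_width": finger opening in m.
Only numpy, scipy, OpenCV 4.12 (cv2) and the standard library are available. Lean on these libraries where they do the work, as an engineer would, in place of code of your own. Each camera call takes 0.05 s, during which the arm holds its last target. There are 200 camera calls.

## Working session

There is one attempt and no reset: what is moved stays moved. The work goes in short steps, Python scripts to look and compute and a shell command to move; the robot and the scene stay as the last step left them, time stands still between calls to the robot, and variables do not carry over. Pictures are saved under pics/ and viewed, about 8 in all and at most 12, crops included, and the job is handed in when it is done.

```bash
ls; mkdir -p pics
python3 - <<'E'
from cell import *
import cv2,pickle
print(get_obs(),pinch_z)
for n in ["scene","top"]:
    c=read_camera(n); pickle.dump(c,open(n+".pkl","wb"))
    print(n,c["vfov"],c["cx"],c["cy"],c["R"],c["t"])
    cv2.imwrite(f"pics/{n}0.png",cv2.resize(c["img"][:,:,::-1],(800,600),interpolation=cv2.INTER_CUBIC))
E
```

```text
pics
{'t': 0.0, 'joint_positions': array([ 8.42641214e+01,  2.33652474e+00,  4.80177196e+00, -2.64042568e-02,
       -9.25610870e+01, -1.91195116e+01]), 'dq': array([-0.00284329, -0.02083911,  0.0596481 , -0.05547566, -0.06493895,
       -0.0627984 ]), 'joint_efforts': array([ 1.10925070e-03, -3.68204856e+01,  3.47404611e+01,  6.93224251e+00,
       -5.52221783e-03, -1.17793357e-05]), 'tcp_pos': array([0.25198658, 0.54415714, 0.23029517]), 'eef_rot': array([-1.79993533e+02, -9.91931771e-02, -1.14854238e+02]), 'force': array([ 0.27094344,  0.34551363, -0.39582191]), 'wrist_torque': array([ 0.00373675, -0.02000125, -0.02745623]), 'gripper_width': 0.08564179044619517} 0.0187
scene 55.90761948068882 278.77069510976827 210.6120771635328 [[-0.63643833  0.77128291  0.00830213]
 [ 0.56186606  0.47095457 -0.68007964]
 [-0.52844373 -0.42816407 -0.73309123]] [ 0.34636693 -0.2194397   1.32346696]
top 47.89282604459745 279.1999895322101 209.83273793428182 [[-0.0029037  -0.99991013  0.01308788]
 [-0.99252013  0.00128441 -0.12207436]
 [ 0.12204658 -0.01334445 -0.99243466]] [-0.02718643  0.5363      1.14148237]
```

View pics/top0.png

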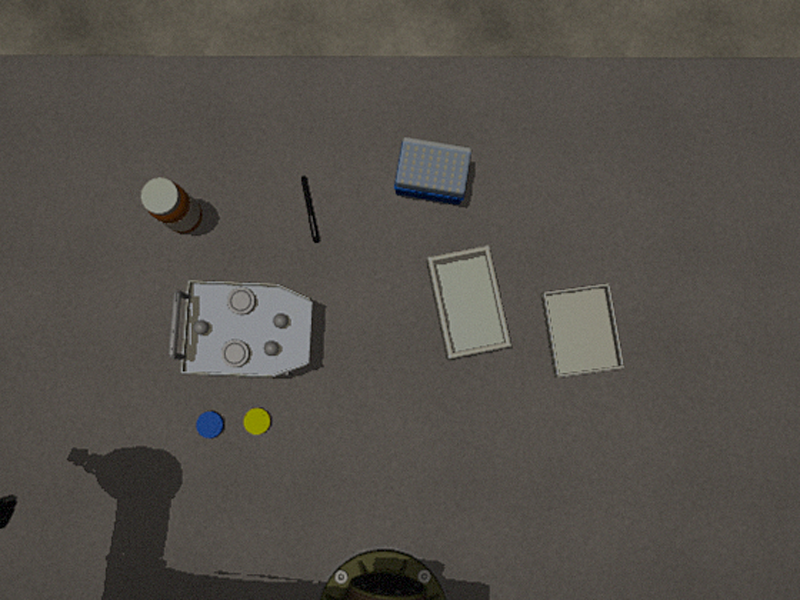

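View pics/scene0.png

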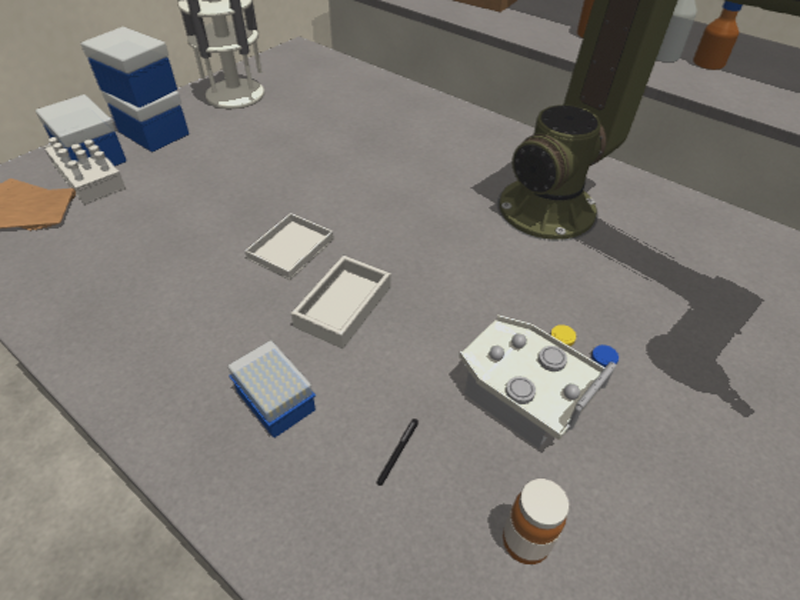

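The top view shows the tray at about (250,328) with its spout to the right (-y). The deep tub is at (469,302) with a thick rim, and the shallow box is at (583,330). The lids are at (241,301) and (236,353), the balls at (202,327), (281,321) and (272,349). The scene view confirms that the nearer, taller box is the tub.

```bash
cat > h.py <<'E'
import numpy as np,pickle
def w(c,u,v,z,s=0.7):
    f=210/np.tan(np.radians(c["vfov"])/2)
    d=np.array([((u+.5)*s-.5-c["cx"])/f,((v+.5)*s-.5-c["cy"])/f,1])
    R=np.array(c["R"]);o=-R.T@np.array(c["t"]);d=R.T@d
    return o+d*(z-o[2])/d[2]
def px(c,X,s=0.7):
    p=np.array(c["R"])@X+c["t"];f=210/np.tan(np.radians(c["vfov"])/2)
    return (np.array([f*p[0]/p[2]+c["cx"],f*p[1]/p[2]+c["cy"]])+.5)/s-.5
E
python3 - <<'E'
from h import *
np.set_printoptions(precision=4,suppress=True)
T=pickle.load(open("top.pkl","rb"));S=pickle.load(open("scene.pkl","rb"))
def g(n,P,z,c=T):
    W=np.array([w(c,*p,z)[:2] for p in P]);print(n,W.tolist() if 0 else W.round(4).tolist(),"mean",W.mean(0)); return W
def rect(n,P,z,c=T):
    W=g(n,P,z,c);e=np.roll(W,-1,0)-W;print("  len",np.hypot(*e.T),"ang",np.degrees(np.arctan2(e[:,1],e[:,0])))
rect("tub",[(428,258),(488,247),(511,347),(449,358)],.042)
rect("box",[(543,293),(608,285),(623,367),(557,376)],.025)
rect("tubS",[(293,315),(345,257),(390,273),(342,333)],.042,S)
rect("boxS",[(246,249),(292,214),(332,235),(290,271)],.025,S)
rect("trayrear,lip",[(190,281),(183,374)],.081)
rect("lip",[(312,300),(311,362)],.068)
g("lids",[(241,301),(236,353)],.080);g("balls",[(202,327),(281,321),(272,349)],.081)
rect("bar",[(181,294),(177,356)],.127)
g("lidsS",[(520,390),(552,357)],.080,S);g("ballsS",[(572,391),(497,352),(519,340)],.081,S)
rect("lipS",[(461,355),(498,319)],.068,S); rect("barS",[(612,367),(579,410)],.127,S)
E
```

```text
tub [[0.6086, -0.0787], [0.6281, -0.1837], [0.4537, -0.2199], [0.4351, -0.1132]] mean [ 0.5314 -0.1489]
  len [0.1067 0.1781 0.1082 0.1769] ang [ -79.5037 -168.2786   99.8655   11.2448]
box [[0.5493, -0.2815], [0.5633, -0.3968], [0.4194, -0.4171], [0.4042, -0.3016]] mean [ 0.4841 -0.3492]
  len [0.1162 0.1454 0.1165 0.1464] ang [ -83.0329 -171.9753   97.5055    7.895 ]
tubS [[0.6342, -0.176], [0.4594, -0.2102], [0.4363, -0.111], [0.6078, -0.0781]] mean [ 0.5344 -0.1438]
  len [0.1781 0.1019 0.1746 0.1014] ang [-168.9356  103.0837   10.8651  -74.9292]
boxS [[0.5614, -0.3984], [0.4197, -0.4105], [0.4139, -0.2925], [0.5478, -0.2798]] mean [ 0.4857 -0.3453]
  len [0.1422 0.1181 0.1345 0.1194] ang [-175.1162   92.8004    5.4261  -83.4528]
trayrear,lip [[0.5626, 0.3206], [0.4086, 0.3267]] mean [0.4856 0.3236]
  len [0.1541 0.1541] ang [177.7425  -2.2575]
lip [[0.5321, 0.1188], [0.4281, 0.1191]] mean [0.4801 0.1189]
  len [0.104 0.104] ang [179.8181  -0.1819]
lids [[0.5291, 0.2353], [0.4428, 0.2413]] mean [0.4859 0.2383]
balls [[0.4858, 0.2982], [0.4955, 0.1681], [0.4492, 0.182]] mean [0.4768 0.2161]
bar [[0.5347, 0.3204], [0.4362, 0.3231]] mean [0.4855 0.3218]
  len [0.0986 0.0986] ang [178.4331  -1.5669]
lidsS [[0.5351, 0.2371], [0.4459, 0.2437]] mean [0.4905 0.2404]
ballsS [[0.4855, 0.3005], [0.4958, 0.1692], [0.4506, 0.1838]] mean [0.4773 0.2178]
lipS [[0.5299, 0.1225], [0.4229, 0.1266]] mean [0.4764 0.1245]
  len [0.1071 0.1071] ang [177.8155  -2.1845]
barS [[0.4424, 0.3329], [0.5429, 0.3298]] mean [0.4927 0.3313]
  len [0.1005 0.1005] ang [ -1.7903 178.2097]
```

```bash
cat > go.py <<'E'
# usage: go.py x y z yaw : tool-frame shift (after the turn), turn in rad
import sys,numpy as np
from cell import get_obs
o=get_obs();x,y,z,yaw=map(float,sys.argv[1:5]);d=np.array([x,y,z])-o["tcp_pos"];a=np.radians(yaw)
r=(o["eef_rot"][2]-yaw+180)%360-180
print("t",round(o["t"],2),"tcp",o["tcp_pos"].round(4),"yaw",o["eef_rot"][2].round(2),"F",o["force"].round(1),"w",o["gripper_width"].round(4),"j6",o["joint_positions"][5].round(0))
print("shift",np.round([d[0]*np.cos(a)+d[1]*np.sin(a),d[0]*np.sin(a)-d[1]*np.cos(a),-d[2]],4),"turn",np.radians(r).round(4))
E
python3 -m jog '[[[0,0,0],-0.157],[[0,0,0],-0.157],[[0,0,0],-0.157],[[0,0,0],-0.157],[[0,0,0],0]]' -0.2; python3 go.py 0.5416 -0.1976 0.10 -79
```

```text
t: 0.72
tcp_pos: [0.2521, 0.5443, 0.2308]
eef_rot: [180.0, -0.0, -79.0]
force: [-0.5, 1.5, 0.3]
gripper_width: 0.0343Traceback (most recent call last):
  File "go.py", line 6, in <module>
    print("t",round(o["t"],2),"tcp",o["tcp_pos"].round(4),"yaw",o["eef_rot"][2].round(2),"F",o["force"].round(1),"w",o["gripper_width"].round(4),"j6",o["joint_positions"][5].round(0))
                                                                                                                     ^^^^^^^^^^^^^^^^^^^^^^^^
AttributeError: 'float' object has no attribute 'round'
```

```bash
sed -i 's/o\["gripper_width"\].round(4)/round(float(o["gripper_width"]),4)/' go.py
python3 -m jog '[[[0.052,-0.0095,0],0],[[0.052,-0.0095,0],0],[[0.052,-0.0095,0],0],[[0.052,-0.0095,0],0],[[0.052,-0.0095,0],0]]' >/dev/null
python3 -m jog '[[[0.052,-0.0095,0],0],[[0.052,-0.0095,0],0],[[0.052,-0.0095,0],0],[[0.052,-0.0095,0],0],[[0.052,-0.0095,0],0]]'>/dev/null
python3 -m jog '[[[0.052,-0.0095,0.026],0],[[0.052,-0.0095,0.026],0],[[0.052,-0.0095,0.026],0],[[0.052,-0.0095,0.026],0],[[0,0,0],0]]'; python3 go.py 0.5416 -0.1976 0.10 -79
python3 - <<'E'
from cell import *
import cv2,pickle
c=read_camera("wrist");pickle.dump(c,open("wrist1.pkl","wb"));a=c["img"]
c=read_camera("top");b=c["img"]
cv2.imwrite("pics/p3.png",cv2.resize(cv2.hconcat([a,b])[:,:,::-1],(800,300),interpolation=cv2.INTER_AREA))
E
```

```text
t: 2.6
tcp_pos: [0.5217, -0.147, 0.1234]
eef_rot: [179.6, 0.1, -79.4]
force: [-0.2, 0.4, 0.7]
gripper_width: 0.0342
t 2.6 tcp [ 0.5217 -0.147   0.1234] yaw -79.35 F [-0.2  0.4  0.7] w 0.0342 j6 95.0
shift [ 0.0535 -0.0099  0.0234] turn -0.0061
```

View pics/p3.png

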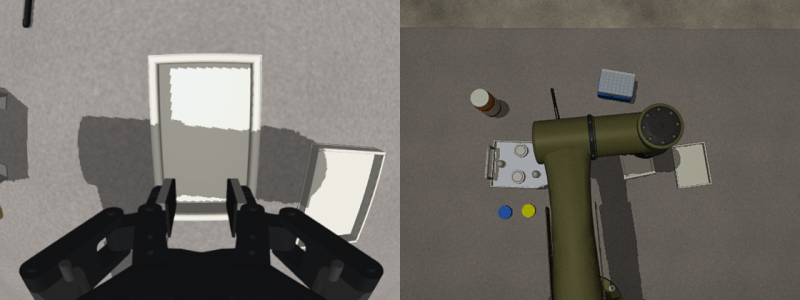

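The wrist view shows the tub centred between the fingers and square to the jaws, as measured. Next I move to the rim and pinch it.

```bash
python3 -m jog '[[[0.027,-0.005,0],0],[[0.0265,-0.005,0],0],[[0,0,0.03],0],[[0,0,0.03],0],[[0,0,0],0]]' >/dev/null; python3 go.py 0.5416 -0.1976 0.019 -79
python3 - <<'E'
from cell import *
import cv2,pickle
a=read_camera("wrist")["img"]
cv2.imwrite("pics/p4.png",a[:,:,::-1])
E
```

```text
t 3.33 tcp [ 0.5423 -0.1934  0.0662] yaw -78.85 F [-0.3  0.1  0.9] w 0.034 j6 101.0
shift [0.004  0.0015 0.0472] turn 0.0026
```

View pics/p4.png

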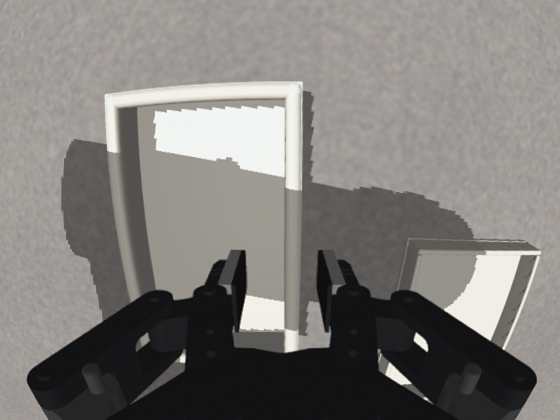

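The rim at col 293 sits between the fingers at 240 and 325, about 4 mm right of centre, which agrees with the numbers. Next: descend, grip, lift.

```bash
python3 -m jog '[[[0.004,0.001,0.012],0],[[0,0,0.012],0],[[0,0,0.012],0],[[0,0,0.0105],0],[[0,0,0],0]]' >/dev/null;
python3 -m jog '[[[0,0,0],0],[[0,0,0],0],[[0,0,0],0],[[0,0,0],0],[[0,0,0],0]]' -1;  python3 -m jog '[[[0,0,-0.002],0],[[0,0,-0.003],0],[[0,0,-0.003],0],[[0,0,-0.002],0],[[0,0,0],0]]';python3 go.py 0.4745 0.04 0.029 -92
```

```text
t: 4.62
tcp_pos: [0.5435, -0.1991, 0.0215]
eef_rot: [-179.9, -0.0, -78.9]
force: [-0.1, 0.7, 3.8]
gripper_width: 0.0074
t: 5.25
tcp_pos: [0.5431, -0.1989, 0.031]
eef_rot: [-180.0, -0.0, -78.9]
force: [-0.8, -0.5, -4.0]
gripper_width: 0.0075
t 5.25 tcp [ 0.5431 -0.1989  0.031 ] yaw -78.87 F [-0.8 -0.5 -4. ] w 0.0075 j6 101.0
shift [-0.2364  0.0769  0.002 ] turn 0.2291
```

```bash
python3 -m jog '[[[0,0,0],0.115],[[0,0,0],0.114],[[-0.02,0.007,0],0],[[-0.03,0.01,0],0],[[-0.03,0.01,0],0]]' >/dev/null;
python3 -m jog '[[[-0.03,0.01,0],0],[[-0.03,0.01,0],0],[[-0.03,0.01,0],0],[[-0.02,0.007,0],0],[[0,0,0],0]]' ; python3 go.py 0.476 0.0395 0.021 -92
python3 - <<'E'
from cell import *
import cv2,pickle
a=read_camera("wrist")["img"];c=read_camera("scene");b=c["img"];pickle.dump(c,open("s5.pkl","wb"))
cv2.imwrite("pics/p5.png",cv2.resize(cv2.hconcat([a[:,:],b[140:340,150:430].repeat(2,0).repeat(2,1)[:420][:420] if 0 else cv2.resize(b[140:350,170:450],(560,420))])[:,:,::-1],(800,300),interpolation=cv2.INTER_AREA))
E
```

```text
t: 6.5
tcp_pos: [0.4855, -0.0058, 0.0309]
eef_rot: [-180.0, 0.0, -91.9]
force: [-0.0, -0.4, -1.7]
gripper_width: 0.0079
t 6.5 tcp [ 0.4855 -0.0058  0.0309] yaw -91.87 F [-0.  -0.4 -1.7] w 0.0079 j6 65.0
shift [-0.0449  0.0111  0.0099] turn 0.0023
```

View pics/p5.png

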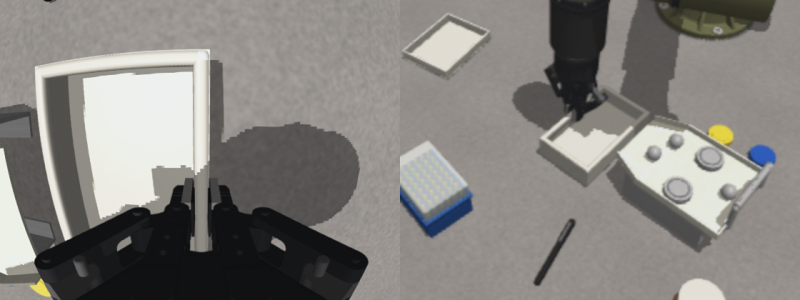

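The tub hangs level in the grip, square to the tray, with its far rim just short of the spout. I'll move it the last 45 mm and set it down.

```bash
python3 -m jog '[[[-0.015,0.004,0],0],[[-0.015,0.004,0],0],[[-0.015,0.003,0],0],[[0,0,0],0],[[0,0,0.004],0]]' >/dev/null;
python3 -m jog '[[[0,0,0.003],0],[[0,0,0.0025],0],[[0,0,0],0],[[0,0,0],0],[[0,0,0],0]]'; python3 -m jog '[[[0,0,0],0],[[0,0,0],0],[[0,0,0],0],[[0,0,-0.02],0],[[0,0,-0.04],0]]' -0.3;python3 -m jog '[[[0.02,0,-0.06],0],[[0.03,0,-0.05],0],[[0,0,0],0],[[0,0,0],0],[[0,0,0],0]]'; python3 go.py 0.486 0.328 0.20 -92
python3 - <<'E'
from cell import *
import cv2,pickle
c=read_camera("scene");b=c["img"];pickle.dump(c,open("s6.pkl","wb"))
cv2.imwrite("pics/p6.png",cv2.resize(b[190:340,270:470],(800,600))[:,:,::-1])
E
```

```text
t: 7.85
tcp_pos: [0.4765, 0.0383, 0.0216]
eef_rot: [-180.0, -0.0, -92.0]
force: [-1.2, -1.3, 1.1]
gripper_width: 0.0077
t: 8.48
tcp_pos: [0.4752, 0.0382, 0.0804]
eef_rot: [179.8, -0.1, -92.0]
force: [0.2, 0.9, 0.5]
gripper_width: 0.0293
t: 9.1
tcp_pos: [0.4741, -0.0109, 0.1891]
eef_rot: [179.9, -0.0, -92.0]
force: [-0.4, -0.2, -0.8]
gripper_width: 0.0299
t 9.1 tcp [ 0.4741 -0.0109  0.1891] yaw -91.97 F [-0.4 -0.2 -0.8] w 0.0299 j6 65.0
shift [-3.391e-01 -1.000e-04 -1.090e-02] turn 0.0006
```

View pics/p6.png

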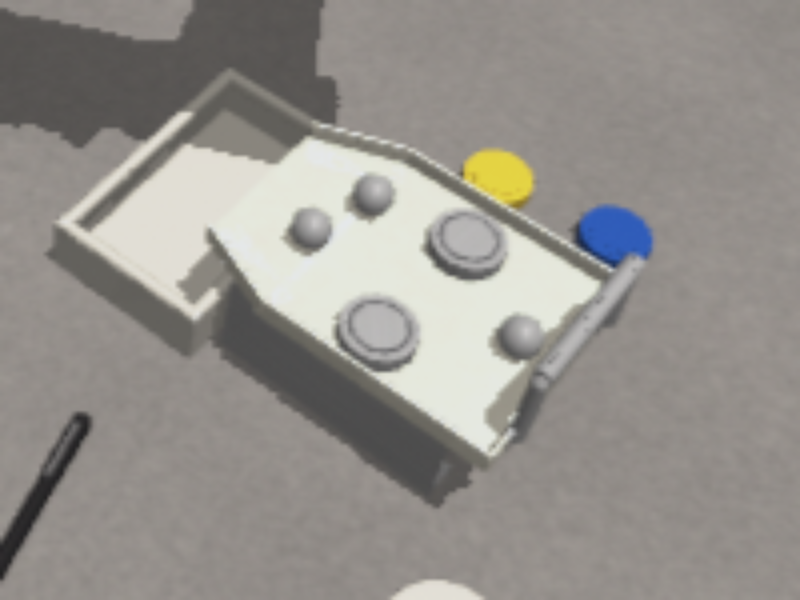

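The tub stands under the spout with all balls and lids still on the tray. Next I go to the handle bar.

```bash
python3 -m jog '[[[-0.056,0,-0.01],0],[[-0.056,0,0],0],[[-0.056,0,0],0],[[-0.056,0,0],0],[[-0.056,0,0],0]]' >/dev/null;
python3 -m jog '[[[-0.056,0,0],0],[[-0.003,0,0.01],0],[[0,0,0.02],0],[[0,0,0.02],0],[[0,0,0],0]]';  python3 go.py 0.486 0.3285 0.108 -92
python3 - <<'E'
from cell import *
import cv2,pickle
a=read_camera("wrist")["img"]
cv2.imwrite("pics/p7.png",a[:,:,::-1])
E
```

```text
t: 10.4
tcp_pos: [0.4856, 0.3259, 0.1479]
eef_rot: [179.8, -0.2, -92.1]
force: [0.1, -0.8, -0.1]
gripper_width: 0.0301
t 10.4 tcp [0.4856 0.3259 0.1479] yaw -92.06 F [ 0.1 -0.8 -0.1] w 0.0301 j6 34.0
shift [-0.0026 -0.0003  0.0399] turn -0.0011
```

View pics/p7.png

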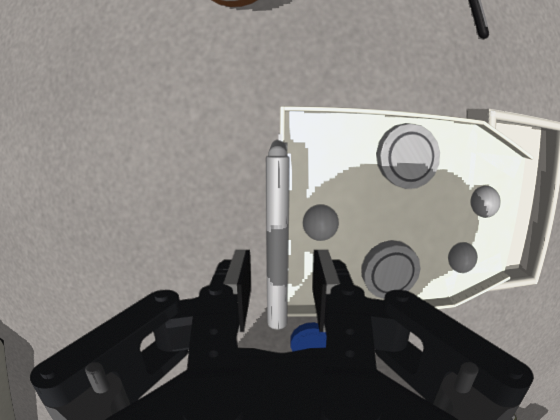

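The bar at col 277 sits between the fingers (240–322), 2–3 mm left of centre, as computed. Next: descend, grip, and tilt to about 8°.

```bash
python3 -m jog '[[[-0.0025,0,0.01],0],[[0,0,0.01],0],[[0,0,0.01],0],[[0,0,0.01],0],[[0,0,0],0]]' ;
python3 -m jog '[[[0,0,0],0],[[0,0,0],0],[[0,0,0],0],[[0,0,0],0],[[0,0,0],0]]' -1
python3 -m jog '[[[0.0018,0,-0.005],0],[[0.002,0,-0.005],0],[[0.002,0,-0.0045],0],[[0.0022,0,-0.0045],0],[[0.0022,0,-0.0045],0]]'
python3 -m jog '[[[0.0008,0,-0.0015],0],[[0.0008,0,-0.0015],0],[[0.0008,0,-0.0015],0],[[0.0008,0,-0.0012],0],[[0,0,0],0]]'
python3 - <<'E'
from cell import *
import cv2,pickle
a=read_camera("wrist")["img"];c=read_camera("scene");b=c["img"]
cv2.imwrite("pics/p8.png",cv2.resize(cv2.hconcat([a,cv2.resize(b[190:340,270:470],(560,420))])[:,:,::-1],(800,300),interpolation=cv2.INTER_AREA))
E
```

```text
t: 11.08
tcp_pos: [0.486, 0.3297, 0.1093]
eef_rot: [179.9, -0.1, -92.0]
force: [0.9, -0.0, 0.9]
gripper_width: 0.0298
t: 11.7
tcp_pos: [0.4866, 0.33, 0.111]
eef_rot: [-180.0, -0.0, -92.0]
force: [-0.9, -2.9, 2.4]
gripper_width: 0.0099
t: 12.32
tcp_pos: [0.486, 0.3198, 0.1343]
eef_rot: [180.0, 0.0, -92.0]
force: [-0.5, 1.2, -4.9]
gripper_width: 0.0098
t: 12.95
tcp_pos: [0.486, 0.3167, 0.1398]
eef_rot: [-180.0, -0.0, -92.0]
force: [0.9, -0.3, -5.9]
gripper_width: 0.01
```

View pics/p8.png

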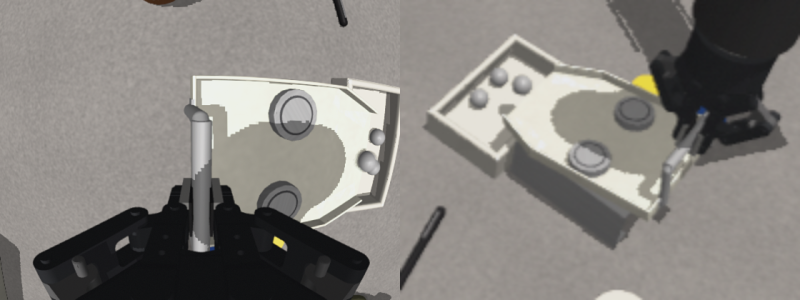

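At about 10° all three balls are in the tub (visible in the scene view) and both lids are still on the tray. I'll hold briefly, then reverse.

```bash
python3 -m jog '[[[0,0,0],0],[[0,0,0],0],[[0,0,0],0],[[0,0,0],0],[[0,0,0],0]]' >/dev/null
python3 -m jog '[[[-0.0008,0,0.0014],0],[[-0.0008,0,0.0014],0],[[-0.0008,0,0.0014],0],[[-0.0008,0,0.0014],0],[[-0.0022,0,0.0045],0]]'
python3 -m jog '[[[-0.0022,0,0.0045],0],[[-0.002,0,0.0045],0],[[-0.002,0,0.005],0],[[-0.0018,0,0.005],0],[[0,0,0.0005],0]]'
python3 -m jog '[[[0,0,0],0],[[0,0,0],0],[[0,0,0],0],[[0,0,0],0],[[0,0,0],0]]'
python3 -m jog '[[[0,0,0],0],[[0,0,0],0],[[0,0,0],0],[[0,0,-0.02],0],[[0,0,-0.04],0]]' -0.2
python3 -m jog '[[[0,0,-0.04],0],[[0.03,0,-0.02],0],[[0.05,0,0],0],[[0.05,0,0],0],[[0,0,0],0]]' 0.5
python3 - <<'E'
from cell import *
import cv2,pickle
a=read_camera("wrist");pickle.dump(a,open("w9.pkl","wb"));a=a["img"];c=read_camera("scene");b=c["img"];pickle.dump(c,open("s9.pkl","wb"))
print(get_obs()["tcp_pos"])
cv2.imwrite("pics/p9.png",cv2.resize(cv2.hconcat([a,cv2.resize(b[190:340,270:470],(560,420))])[:,:,::-1],(800,300),interpolation=cv2.INTER_AREA))
E
```

```text
t: 14.3
tcp_pos: [0.4864, 0.3221, 0.1299]
eef_rot: [-180.0, -0.0, -92.0]
force: [0.4, -0.7, -3.6]
gripper_width: 0.0101
t: 14.92
tcp_pos: [0.4867, 0.3303, 0.1105]
eef_rot: [-180.0, 0.0, -92.0]
force: [-1.9, -1.4, 1.5]
gripper_width: 0.0094
t: 15.55
tcp_pos: [0.4866, 0.3302, 0.1106]
eef_rot: [-180.0, 0.0, -92.0]
force: [-0.4, -0.6, 2.3]
gripper_width: 0.0096
t: 16.18
tcp_pos: [0.4859, 0.3296, 0.1704]
eef_rot: [179.9, -0.1, -92.0]
force: [0.1, 1.1, 0.9]
gripper_width: 0.0342
t: 16.8
tcp_pos: [0.4823, 0.1979, 0.2331]
eef_rot: [-179.8, 0.1, -92.2]
force: [0.3, 0.5, 0.1]
gripper_width: 0.064
[0.48218273 0.20006544 0.23176274]
```

View pics/p9.png

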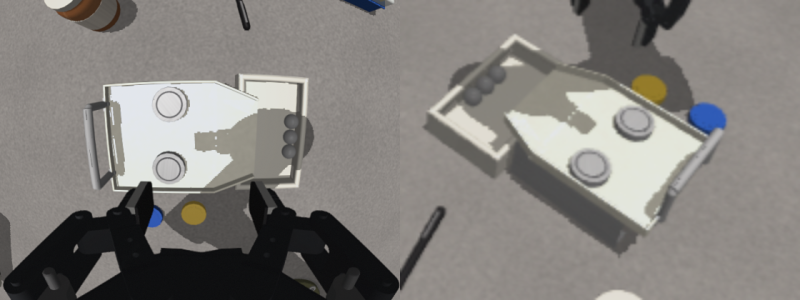

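All three balls are in the tub, and the tray is back level with both lids on it. Now I measure the lids precisely.

```bash
python3 - <<'E'
from h import *
W=pickle.load(open("w9.pkl","rb"));S=pickle.load(open("s9.pkl","rb"))
def fe(c,u,v,z):
    f=210/np.tan(np.radians(c["vfov"])/2);d=np.array([u-c["cx"],v-c["cy"]]);r=np.hypot(*d);th=r/f
    q=np.array([*(d/r*np.sin(th)),np.cos(th)]);R=np.array(c["R"]);o=-R.T@np.array(c["t"]);q=R.T@q
    return (o+q*(z-o[2])/q[2]).round(4)
import cv2
# refine: hough circles in wrist image
g=cv2.medianBlur(cv2.cvtColor(W["img"],cv2.COLOR_RGB2GRAY),3)
c=cv2.HoughCircles(g[100:280,190:300],cv2.HOUGH_GRADIENT,1,40,param1=100,param2=15,minRadius=18,maxRadius=32)
print(c)
for u,v in [(239.4,144.2),(236.6,233.8)]+([(a[0]+190,a[1]+100) for a in c[0][:4]] if c is not None else []): print("wrist",fe(W,u,v,.080))
for u,v in [(365,273.5),(387,251)]: print("scene",w(S,u,v,.08,1).round(4))
E
python3 go.py 0.531 0.238 0.16 -92
```

```text
[[[ 47.5 134.5  23.9]
  [ 44.5  50.5  20.2]]]
wrist [0.533  0.2348 0.08  ]
wrist [0.4473 0.2433 0.08  ]
wrist [0.4465 0.2425 0.08  ]
wrist [0.5274 0.2396 0.08  ]
scene [0.535 0.24  0.08 ]
scene [0.448  0.2468 0.08  ]
t 16.9 tcp [0.4822 0.2001 0.2318] yaw -92.04 F [ 0.5  0.  -0.3] w 0.0641 j6 43.0
shift [-0.0396 -0.0475  0.0718] turn -0.0007
```

```bash
python3 -m jog '[[[-0.019,-0.0245,0.02],0],[[-0.0195,-0.024,0.03],0],[[0,0,0.04],0],[[0,0,0.03],0],[[0,0,0],0]]' ;  python3 go.py 0.532 0.237 0.07 -92
python3 - <<'E'
from cell import *
import cv2,pickle
a=read_camera("wrist")["img"]
cv2.imwrite("pics/p10.png",a[:,:,::-1])
E
```

```text
t: 17.52
tcp_pos: [0.5304, 0.2371, 0.1074]
eef_rot: [179.7, -0.2, -91.9]
force: [-0.2, 0.6, 0.2]
gripper_width: 0.064
t 17.52 tcp [0.5304 0.2371 0.1074] yaw -91.93 F [-0.2  0.6  0.2] w 0.064 j6 44.0
shift [ 0.0001 -0.0016  0.0374] turn 0.0011
```

View pics/p10.png

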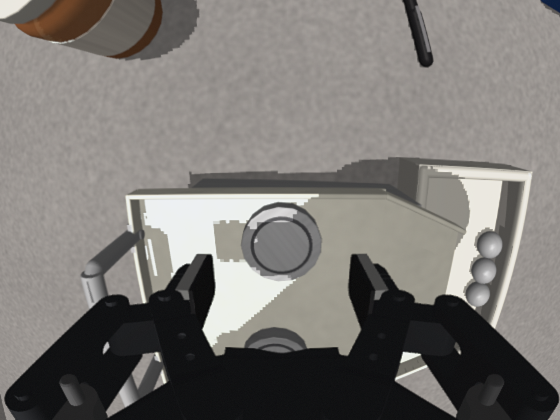

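The lid is at (281,242), centred between the fingers. Next: descend and grip.

```bash
python3 -m jog '[[[0,-0.0015,0.012],0],[[0,0,0.012],0],[[0,0,0.008],0],[[0,0,0.005],0],[[0,0,0],0]]' 
python3 -m jog '[[[0,0,0],0],[[0,0,0],0],[[0,0,0],0],[[0,0,0],0],[[0,0,0],0]]' -1
python3 -m jog '[[[0,0,-0.005],0],[[0,0,-0.02],0],[[0,0,-0.03],0],[[0,0,-0.04],0],[[0,0,0],0]]'; python3 go.py 0.517 -0.345 0.13 -83
```

```text
t: 18.2
tcp_pos: [0.5331, 0.2368, 0.0729]
eef_rot: [180.0, -0.0, -92.0]
force: [-0.1, 0.6, 0.9]
gripper_width: 0.0644
t: 18.82
tcp_pos: [0.5338, 0.2371, 0.0743]
eef_rot: [-179.9, 0.0, -92.0]
force: [-1.7, -0.8, 5.5]
gripper_width: 0.0422
t: 19.45
tcp_pos: [0.535, 0.2377, 0.1737]
eef_rot: [-179.6, 0.2, -92.0]
force: [-0.4, 0.1, -1.3]
gripper_width: 0.0422
t 19.45 tcp [0.535  0.2377 0.1737] yaw -91.99 F [-0.4  0.1 -1.3] w 0.0422 j6 44.0
shift [0.5762 0.0888 0.0437] turn -0.1569
```

```bash
python3 -m jog '[[[0,0,0],-0.157],[[0.04,0.006,0],0],[[0.048,0.0074,0],0],[[0.048,0.0074,0],0],[[0.048,0.0074,0],0]]' >/dev/null
python3 -m jog '[[[0.048,0.0074,0],0],[[0.048,0.0074,0],0],[[0.048,0.0074,0],0],[[0.048,0.0074,0],0],[[0.048,0.0074,0],0]]' >/dev/null
python3 -m jog '[[[0.048,0.0074,0.01],0],[[0.048,0.0074,0.01],0],[[0.048,0.0074,0.01],0],[[0.01,0.002,0.01],0],[[0,0,0],0]]' 
python3 go.py 0.519 -0.344 0.0115 -83
python3 - <<'E'
from cell import *
import cv2,pickle
a=read_camera("wrist")["img"]
cv2.imwrite("pics/p11.png",a[:,:,::-1])
E
```

```text
t: 21.32
tcp_pos: [0.5141, -0.3477, 0.1267]
eef_rot: [179.9, 0.1, -83.1]
force: [-0.2, 1.0, -1.5]
gripper_width: 0.0421
t 21.32 tcp [ 0.5141 -0.3477  0.1267] yaw -83.08 F [-0.2  1.  -1.5] w 0.0421 j6 113.0
shift [-0.0031 -0.0053  0.1152] turn -0.0013
```

View pics/p11.png

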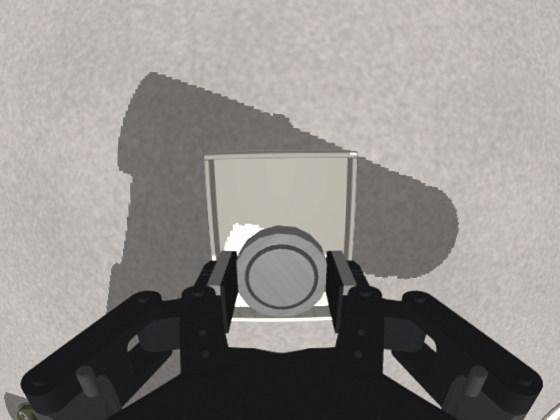

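The lid is held level, centred over the box (cols 207–357, centre 282). That is 11 pictures, so one is left for the end. Next: lower and release.

```bash
python3 -m jog '[[[-0.003,-0.005,0.03],0],[[0,0,0.03],0],[[0,0,0.025],0],[[0,0,0.015],0],[[0,0,0],0]]' 
python3 -m jog '[[[0,0,0.006],0],[[0,0,0.005],0],[[0,0,0.004],0],[[0,0,0],0],[[0,0,0],0]]'; python3 go.py 0.519 -0.344 0.0115 -83
```

```text
t: 22.0
tcp_pos: [0.5195, -0.3433, 0.0279]
eef_rot: [179.9, 0.0, -82.9]
force: [-0.2, 0.6, -1.5]
gripper_width: 0.042
t: 22.62
tcp_pos: [0.5196, -0.3442, 0.0134]
eef_rot: [-180.0, -0.0, -83.0]
force: [-0.3, 0.2, 0.1]
gripper_width: 0.0422
t 22.62 tcp [ 0.5196 -0.3442  0.0134] yaw -83.0 F [-0.3  0.2  0.1] w 0.0422 j6 112.0
shift [-0.0003  0.0006  0.0019] turn -0.0
```

```bash
python3 -m jog '[[[0,0,0.001],0],[[0,0,0],0],[[0,0,0],0],[[0,0,0],0],[[0,0,0],0]]' 0.3
python3 -m jog '[[[0,0,-0.01],0],[[0,0,-0.03],0],[[0,0,-0.05],0],[[0,0,-0.05],0],[[0,0,0],0]]' 0.5; python3 go.py 0.446 0.243 0.15 -92
```

```text
t: 23.25
tcp_pos: [0.5196, -0.3441, 0.0123]
eef_rot: [180.0, -0.0, -83.0]
force: [-0.6, -0.0, -0.1]
gripper_width: 0.0556
t: 23.88
tcp_pos: [0.5216, -0.3454, 0.1592]
eef_rot: [-179.5, -0.3, -83.0]
force: [-0.3, -0.3, 0.1]
gripper_width: 0.064
t 23.88 tcp [ 0.5216 -0.3454  0.1592] yaw -82.99 F [-0.3 -0.3  0.1] w 0.064 j6 112.0
shift [-0.5854  0.0961  0.0092] turn 0.1572
```

```bash
python3 -m jog '[[[0,0,-0.01],0.157],[[-0.045,0.0075,0],0],[[-0.049,0.008,0],0],[[-0.049,0.008,0],0],[[-0.049,0.008,0],0]]' >/dev/null
python3 -m jog '[[[-0.049,0.008,0],0],[[-0.049,0.008,0],0],[[-0.049,0.008,0],0],[[-0.049,0.008,0],0],[[-0.049,0.008,0],0]]' >/dev/null
python3 -m jog '[[[-0.049,0.008,0],0],[[-0.049,0.008,0],0],[[-0.045,0.008,0],0],[[0,0,0.03],0],[[0,0,0],0]]' 
python3 go.py 0.446 0.243 0.0725 -92
python3 - <<'E'
from cell import *
import pickle,cv2,numpy as np
c=read_camera("wrist");pickle.dump(c,open("w12.pkl","wb"))
S=read_camera("scene");pickle.dump(S,open("s12.pkl","wb"))
g=cv2.medianBlur(cv2.cvtColor(c["img"],cv2.COLOR_RGB2GRAY),3)
q=cv2.HoughCircles(g,cv2.HOUGH_GRADIENT,1,30,param1=100,param2=18,minRadius=22,maxRadius=45);print(q)
f=210/np.tan(np.radians(c["vfov"])/2);R=np.array(c["R"]);o=-R.T@np.array(c["t"])
for u,v,r in q[0][:6]:
    d=np.array([u-c["cx"],v-c["cy"]]);rr=np.hypot(*d);t=rr/f;k=R.T@np.array([*(d/rr*np.sin(t)),np.cos(t)])
    print((o+k*(.08-o[2])/k[2]).round(4),r)
E
```

```text
t: 25.75
tcp_pos: [0.4429, 0.2383, 0.1298]
eef_rot: [179.8, -0.2, -91.9]
force: [0.7, 0.0, -0.1]
gripper_width: 0.0639
t 25.75 tcp [0.4429 0.2383 0.1298] yaw -91.95 F [ 0.7  0.  -0.1] w 0.0639 j6 37.0
shift [-0.0048 -0.0029  0.0573] turn 0.0009
[[[270.5 231.5  26.7]
  [304.5 309.5  26.8]
  [222.5 328.5  23.4]]]
[0.4449 0.2451 0.08  ] 26.7
[0.3862 0.2243 0.08  ] 26.8
[0.3706 0.2838 0.08  ] 23.4
```

```bash
python3 -m jog '[[[-0.0055,-0.0025,0.01],0],[[0,0,0.015],0],[[0,0,0.015],0],[[0,0,0.012],0],[[0,0,0.0055],0]]' 
python3 -m jog '[[[0,0,0],0],[[0,0,0],0],[[0,0,0],0],[[0,0,0],0],[[0,0,0],0]]' -1
python3 -m jog '[[[0,0,-0.005],0],[[0,0,-0.02],0],[[0,0,-0.03],0],[[0,0,-0.04],0],[[0,0,0],0]]'; python3 go.py 0.451 -0.3525 0.13 -83
```

```text
t: 26.48
tcp_pos: [0.4467, 0.2438, 0.0734]
eef_rot: [179.9, -0.1, -92.0]
force: [-0.9, 0.0, -0.0]
gripper_width: 0.064
t: 27.1
tcp_pos: [0.4473, 0.2445, 0.0753]
eef_rot: [-180.0, 0.0, -92.0]
force: [-0.5, -0.2, 2.8]
gripper_width: 0.0413
t: 27.72
tcp_pos: [0.4482, 0.2451, 0.1733]
eef_rot: [-179.8, 0.2, -92.0]
force: [0.9, -0.4, -0.8]
gripper_width: 0.0416
t 27.73 tcp [0.4482 0.2451 0.1733] yaw -91.99 F [ 0.9 -0.4 -0.8] w 0.0416 j6 37.0
shift [0.5935 0.07   0.0433] turn -0.157
```

```bash
python3 -m jog '[[[0,0,0],-0.157],[[0.045,0.0055,0],0],[[0.0495,0.006,0],0],[[0.0495,0.006,0],0],[[0.0495,0.006,0],0]]' >/dev/null
python3 -m jog '[[[0.0495,0.006,0],0],[[0.0495,0.006,0],0],[[0.0495,0.006,0],0],[[0.0495,0.006,0],0],[[0.0495,0.006,0],0]]' >/dev/null
python3 -m jog '[[[0.0495,0.006,0.01],0],[[0.0495,0.006,0.01],0],[[0.0495,0.006,0.01],0],[[0.005,0,0.01],0],[[0,0,0],0]]' 
python3 go.py 0.451 -0.3525 0.028 -83
python3 - <<'E'
from cell import *
import cv2,pickle
a=read_camera("wrist")["img"]
cv2.imwrite("pics/p12.png",a[:,:,::-1])
E
```

```text
t: 29.6
tcp_pos: [0.4475, -0.3541, 0.1275]
eef_rot: [179.8, 0.1, -83.1]
force: [0.5, 0.3, -0.6]
gripper_width: 0.0412
t 29.6 tcp [ 0.4475 -0.3541  0.1275] yaw -83.06 F [ 0.5  0.3 -0.6] w 0.0412 j6 115.0
shift [-0.0011 -0.0037  0.0995] turn -0.001
```

View pics/p12.png

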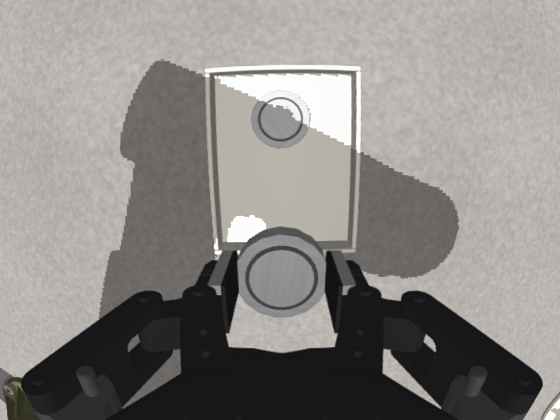

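Lid 1 lies flat in the far half of the box at (281,119). Lid 2 is held level and centred on col 281, so the near half is free. Next: lower it.

```bash
python3 -m jog '[[[-0.001,-0.004,0.03],0],[[0,0,0.03],0],[[0,0,0.025],0],[[0,0,0.0145],0],[[0,0,0],0]]' 
python3 -m jog '[[[0,0,0.005],0],[[0,0,0.005],0],[[0,0,0.004],0],[[0,0,0],0],[[0,0,0],0]]'; python3 go.py 0.451 -0.3525 0.0125 -83
```

```text
t: 30.28
tcp_pos: [0.4523, -0.3522, 0.03]
eef_rot: [180.0, 0.0, -82.9]
force: [0.3, 0.6, -0.4]
gripper_width: 0.0416
t: 30.9
tcp_pos: [0.4524, -0.3531, 0.0164]
eef_rot: [-180.0, -0.0, -83.0]
force: [-0.4, -1.6, -0.4]
gripper_width: 0.0418
t 30.9 tcp [ 0.4524 -0.3531  0.0164] yaw -83.0 F [-0.4 -1.6 -0.4] w 0.0418 j6 115.0
shift [-0.0008  0.0013  0.0039] turn -0.0
```

```bash
python3 -m jog '[[[0,0,0.0015],0],[[0,0,0.001],0],[[0,0,0.001],0],[[0,0,0],0],[[0,0,0],0]]'
python3 -m jog '[[[0,0,0],0],[[0,0,0],0],[[0,0,0],0],[[0,0,0],0],[[0,0,0],0]]' 0.3
python3 -m jog '[[[0,0,-0.01],0],[[0,0,-0.03],0],[[0,0,-0.05],0],[[0,0,-0.05],0],[[0,0,-0.05],0]]'
python3 -m jog '[[[0.05,0,0],0],[[0.05,0,0],0],[[0.05,0,0],0],[[0,0,0],0],[[0,0,0],0]]'
python3 - <<'E'
from cell import *
import cv2,pickle
c=read_camera("scene");b=c["img"];pickle.dump(c,open("s13.pkl","wb"));a=read_camera("top")["img"]
cv2.imwrite("pics/p13.png",cv2.resize(cv2.hconcat([cv2.resize(b[130:340,160:440],(560,420)),a])[:,:,::-1],(800,300),interpolation=cv2.INTER_AREA))
cv2.imwrite("pics/p13b.png",cv2.resize(b[130:340,160:440],(800,600),interpolation=cv2.INTER_CUBIC)[:,:,::-1])
print(get_obs()["force"],get_obs()["tcp_pos"])
E
```

```text
t: 31.52
tcp_pos: [0.4524, -0.353, 0.0128]
eef_rot: [-180.0, -0.0, -83.0]
force: [0.8, -0.1, -0.4]
gripper_width: 0.0416
t: 32.15
tcp_pos: [0.4523, -0.353, 0.0127]
eef_rot: [180.0, -0.0, -83.0]
force: [0.4, -0.1, -0.3]
gripper_width: 0.0555
t: 32.78
tcp_pos: [0.4521, -0.353, 0.2054]
eef_rot: [-180.0, -0.0, -83.0]
force: [0.6, -0.7, 0.0]
gripper_width: 0.0551
t: 33.4
tcp_pos: [0.4705, -0.502, 0.203]
eef_rot: [180.0, -0.0, -83.0]
force: [0.4, 0.4, 0.0]
gripper_width: 0.0561
[-0.17828689 -0.2479378   0.07649813] [ 0.47083936 -0.50128129  0.20403337]
```

The picture limit is reached, so I'll check the end state numerically.

Run:
```python
from h import *
from cell import read_camera
import cv2
S=pickle.load(open("s13.pkl","rb"))
T=read_camera("top")
g=cv2.resize(cv2.cvtColor(T["img"],cv2.COLOR_RGB2GRAY),None,fx=3,fy=3,interpolation=cv2.INTER_CUBIC)
def find(n,c,z,h,r):
    u,v=px(T,np.array([*c,z]),1/3);u,v=int(u),int(v)
    q=cv2.HoughCircles(cv2.medianBlur(g[v-h:v+h,u-h:u+h],3),cv2.HOUGH_GRADIENT,1,20,param1=80,param2=14,minRadius=r[0],maxRadius=r[1])
    for a in ([] if q is None else q[0][:4]): print(n,w(T,a[0]+u-h,a[1]+v-h,z,1/3).round(3),"r_px",a[2])
find("lid",(.485,-.348),.016,160,(28,46)); find("ball",(.478,.09),.0165,150,(12,26)); find("tray-lid?",(.486,.24),.08,120,(28,46))
# flatness/steadiness of bodies: tray region vs the picture before lid 2 was taken (lid 1 gone, tray level)
for n,f in [("s9","s9.pkl"),("s12","s12.pkl")]:
    a=pickle.load(open(f,"rb"))["img"].astype(int); d=abs(a-S["img"]).max(2)
    for k,c,z in [("bar ends",(.486,.329),.127),("spout",(.479,.121),.068),("tub",(.478,.06),.042)]:
        u,v=px(S,np.array([*c,z]),1).astype(int);print(n,k,(d[v-12:v+12,u-12:u+12]>40).mean().round(3))
```

```text
lid [ 0.523 -0.353  0.016] r_px 38.6
lid [ 0.525 -0.315  0.016] r_px 37.7
lid [ 0.479 -0.319  0.016] r_px 37.7
lid [ 0.526 -0.332  0.016] r_px 34.1
ball [0.496 0.05  0.016] r_px 16.8
ball [0.469 0.051 0.016] r_px 15.5
ball [0.416 0.123 0.016] r_px 24.3
ball [0.442 0.05  0.016] r_px 14.5
s9 bar ends 0.0
s9 spout 0.918
s9 tub 0.606
s12 bar ends 0.0
s12 spout 0.589
s12 tub 0.056
```

Run:
```python
from h import *
import cv2
S=pickle.load(open("s13.pkl","rb"));D=pickle.load(open("scene.pkl","rb"))
z=.016;n=320;m=.0005   # 0.5 mm/px orthophoto of plane z, centre (.485,-.348)
gx,gy=np.meshgrid(np.arange(n),np.arange(n))
X=np.stack([.485+(n/2-gy)*m,-.348+(n/2-gx)*m,np.full(gx.shape,z)],-1)
P=np.array([px(S,x,1) for x in X.reshape(-1,3)]).reshape(n,n,2).astype(np.float32)
o=[cv2.remap(cv2.cvtColor(c["img"],cv2.COLOR_RGB2GRAY),P[...,0],P[...,1],cv2.INTER_CUBIC) for c in (S,D)]
q=cv2.HoughCircles(cv2.GaussianBlur(o[0],(5,5),1.5),cv2.HOUGH_GRADIENT,1,70,param1=60,param2=15,minRadius=36,maxRadius=52)
for a in q[0][:5]: print("circle",.485+(n/2-a[1])*m,-.348+(n/2-a[0])*m,"r mm",a[2]*m*1e3)
s=cv2.resize(o[0],(32,32),interpolation=cv2.INTER_AREA)
for r in s: print("".join(" .:-=+*#%@"[min(9,v//26)] for v in r))
```

```text
circle 0.52325004 -0.33425 r mm 23.400002
circle 0.45875 -0.33775 r mm 18.4
++===-------=-------------------
====-------------===++*+====----
===------====++**####**=---=----
======++**##**#%%%%%%#+=---=----
====*%%%%%*---=+#%%%%%#=---=----
====*%%%%*--=+++*#%%%#+=----=---
++==*%%%#=-=+++++*#%%*===---=---
++==+%%%*--+++***+*%#+==----=---
++===#%%*-=*+******##+===---=---
++===#%%#-=++*****+#*====---=---
+====#%%%+=++*****+*+====---=---
++===*#%%#+++******+=====---=---
++===*%%%%#**++*+**+=====-------
+=-==*%%%%%%%#***#+======----=--
++===+%%%%%%%%%%%#+======----=--
++===+%%%%%%%%%%%*========---=--
++===+%%%%%%%%%%#+========---=--
++====#%%%%#*=============---=--
++====#%%%%+----==========---=--
++====*%%%#--==+++-=======---==-
++++==*%%%*--+++=---======----=-
++====+#%%+-=*+=+==--=====----=-
+++===+#%%+-++=-=-=--======---=-
++++===#%%+-+=-====--======---=-
+++====#%%*----===---======---==
+++====#%*===---=---=======---==
++++===##=====------=======---=+
+++====**==================---=+
+++=-==**===========-----------+
++++===**=---------------------=
++++===+*------------------====+
++++=-==*---------=-======---=++
```

```bash
python3 -c "
from cell import *
print(get_obs()['t'],finish_job())"
```

```text
the job is handed in; nothing more can be done
33.55 None
```

I stood the tub under the spout and tilted the tray to about 10°. All three balls rolled into the tub and both lids stayed on the tray. I then set the tray back level on its stand and laid the two lids side by side in the shallow box. I handed the job in at 33.6 s of the 72 s allowed, with the gripper clear of everything; no verdict is reported.

**Checks that agree**
- The tray was level with both lids on it after the pour, seen in a picture.
- The last numeric check puts the balls in the tub, at x about 0.442, 0.469 and 0.496 m and y about 0.05 m.
- The tray's bar has not moved since it was set down.
- The first lid was seen flat in the far half of the box.

**Checks that are unclear or disagree**
- **Last look:** The 12-picture limit was used up, so I did not view the final scene or the second lid after I released it. In a flattened view made from the last scene image, both lids lie separate inside the box.
- **Lid positions:** The scene image puts them 10–15 mm off in y from where I released them. Both are still inside the box.
- **Lid sizes:** The first lid's circle fit gave the right radius (23.4 mm). The second was fitted only roughly (18.4 mm).
- **Top camera:** Its circle search in the box was not usable, probably because the arm was in the way.
- **Spout and tub:** The before/after comparison there differed, which I put down to moving shadows without confirming it.
- **Bystanders:** I did not measure the tip box, bottle or marker at the end. No move was planned near them.

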